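Line up the microscope objectives by length

ROBOT

A 6-joint arm with a two-finger parallel gripper is mounted at the origin on the work surface. World frame = base frame: x ahead of the robot, y to its left, z up, the work surface at z = 0. Lengths are in m, angles in rad, forces in N, time in s.
With the tool pointing down it reaches from about 0.25 to 0.775 m from the base axis. Payload 4 kg.
Tool frame: the origin (TCP) lies midway between the tips of the shut fingers; the grasp point (between the pads) lies 19 mm behind it (env.grip_depth is the distance from the TCP to the grasp point, in m); y points along the fingers, x is the direction in which the jaws open and shut, and the axes are right-handed (so a half turn about y gives the same grasp; the last joint's range is limited). The gripper opens to 94 mm and grips with 3 to 60 N. Pads are 16 mm wide; open, the fingers measure 119 mm over their backs; the gripper's body (75 mm by 177 mm) begins 78 mm behind the grasp point.
Start: joints at [-1.438, 0.087, 1.371, -0, 1.684, -0.103], TCP at [0.128, -0.535, 0.206] pointing down, gripper open.
Joint ranges: [-3.1, 3.1], [-0.76, 2.03], [0.27, 2.55], [-1.08, 4.22], [0.17, 2.65], [-2.57, 2.57]. Speed limits (rad/s): [2.79, 2.79, 3.14, 3.14, 3.14, 3.14].

INTERFACE

Orientations are given as a unit quaternion [w, x, y, z].
In Python, from station import env, kin, imaging, order gives the robot as it stands. Calls block until the motion is done:
- env.goto(position, orientation): joint-space move of the TCP to a pose.
- env.servo_line(position, rotation=None, max_speed=0.15, threshold=None): straight line of the TCP; rotation=None keeps the orientation; max_speed is the mean speed in m/s. With threshold (N) it stops when the force on the tool has changed by that much, and returns True; else False.
- env.move_j(angles): joint-space move.
- env.open_jaws() and env.grab(newtons=None): open the fingers fully, or close them until they stop; newtons is the grip in N (None keeps the last).
- env.dwell(seconds).
- kin.ik(position, orientation): joint angles nearest the present ones, or None.
- imaging.read_camera(name): name is "side" or "top"; returns (picture, depth): 400x640x3 uint8, red, green, blue; 400x640 float32, m along the optical axis (not along the pixel's ray), 0 where there is no reading.
- imaging.camera_params(name): a dict with "fx", "fy", "cx", "cy" (pixels), "eye" and "orientation" of the camera in the world. Camera axes: x right, y down, z forward; pixel columns grow to the right and rows downward; lengths in m; the calibration is good to about 2 mm. A picture is of the moment at which its call begins. camera_params takes no time and is no camera call.
A pose or a line that the arm cannot do raises env.IKError and nothing moves.
- order.finish_job(): hands the job in, once; it reports no verdict.
Trained networks look in the newest picture that a camera, given by its name, has taken for a name from the list of things; names that differ only in an ending like _2 or _b are one class to them, and where a whole thing is asked for, a point or a joint stands for the part that bears it (a point fixed in the world has none). Each returns a list of dicts, best first, with "p" (0 to 1); they miss things now and then, are a little off and sometimes report something else, mostly with a low value. They report only what shows in the picture. A call takes as long as a camera call.
- imaging.masks_of(camera, query): "pixels" (400x640 bool, what is visible of it) and "centre" ([column, row] in pixels, amid what is visible of it).
Readings, each from a call of its own:
- env.get_clock(): time.
- env.get_joint_positions(): joint angles.
- env.get_dq(): joint speeds.
- env.get_joint_torque(): joint torques, N m.
- env.get_eef_pos(): TCP position.
- env.get_ee_rot(): TCP orientation.
- env.get_force(): force on the tool from outside, world axes, zero at the start.
- env.get_ft_torque(): the same for the moment, N m.
- env.get_width(): finger opening in m.
Only numpy, scipy, OpenCV 4.12 (cv2) and the standard library are available. Lean on these libraries where they do the work, as an engineer would, in place of code of your own. Each camera call takes 0.05 s, during which the arm holds its last target.

TASK

The microscope's four objectives have been left standing about on the red-brown mat: put them away on the lens rail, one upright in the middle of each round seat, in order of length, with the shortest next to the orange end stop and the longest at the other end. Set them down gently, without dropping or tipping any of them, let go of them, and leave the bottle and the jar where they are.

Things in the scene. Friction and masses are not known exactly. Their poses are not given: they have to be found in the camera images.
- red_center (a point): Microscope objective with a red ring, the shortest of four: a steel barrel 36 mm long, standing upright and loose on the red-brown mat (3 mm thick). Foot flange 30 mm across, 4 mm high; straight barrel 28 mm across up to 26 mm above the foot, its top 5 mm ringed in red, then a 10 mm nose narrowing to 18 mm, black lens on top. The point is on its axis, half-way up (18 mm above its underside); its z axis points up, towards the lens end.
- yellow_center (a point): Microscope objective with a yellow ring, the second shortest of four: a steel barrel 48 mm long, standing upright and loose on the red-brown mat (3 mm thick). Foot flange 30 mm across, 4 mm high; straight barrel 28 mm across up to 38 mm above the foot, its top 5 mm ringed in yellow, then a 10 mm nose narrowing to 18 mm, black lens on top. The point is on its axis, half-way up (24 mm above its underside); its z axis points up, towards the lens end.
- green_center (a point): Microscope objective with a green ring, the second longest of four: a steel barrel 60 mm long, standing upright and loose on the red-brown mat (3 mm thick). Foot flange 30 mm across, 4 mm high; straight barrel 28 mm across up to 50 mm above the foot, its top 5 mm ringed in green, then a 10 mm nose narrowing to 18 mm, black lens on top. The point is on its axis, half-way up (30 mm above its underside); its z axis points up, towards the lens end.
- blue_center (a point): Microscope objective with a blue ring, the longest of four: a steel barrel 72 mm long, standing upright and loose on the red-brown mat (3 mm thick). Foot flange 30 mm across, 4 mm high; straight barrel 28 mm across up to 62 mm above the foot, its top 5 mm ringed in blue, then a 10 mm nose narrowing to 18 mm, black lens on top. The point is on its axis, half-way up (36 mm above its underside); its z axis points up, towards the lens end.
- seat1: Flat round mark (seat), 44 mm across, dark with a grey middle, next to the orange end stop, on the fixed aluminium lens rail: a bar 270 mm long, 58 mm wide, its flat top 12 mm above the table; seats are 62 mm apart in a row. Origin at the seat's centre on the rail's top surface; x axis along the rail, away from the orange stop (12 mm thick, rising 10 mm above the rail's top, its inner face 42 mm from the first seat's centre); z up.
- seat2: Flat round mark (seat), 44 mm across, dark with a grey middle, second from the orange end stop, on the fixed aluminium lens rail: a bar 270 mm long, 58 mm wide, its flat top 12 mm above the table; seats are 62 mm apart in a row. Origin at the seat's centre on the rail's top surface; x axis along the rail, away from the orange stop (12 mm thick, rising 10 mm above the rail's top, its inner face 42 mm from the first seat's centre); z up.
- seat3: Flat round mark (seat), 44 mm across, dark with a grey middle, third from the orange end stop, on the fixed aluminium lens rail: a bar 270 mm long, 58 mm wide, its flat top 12 mm above the table; seats are 62 mm apart in a row. Origin at the seat's centre on the rail's top surface; x axis along the rail, away from the orange stop (12 mm thick, rising 10 mm above the rail's top, its inner face 42 mm from the first seat's centre); z up.
- seat4: Flat round mark (seat), 44 mm across, dark with a grey middle, farthest from the orange end stop, on the fixed aluminium lens rail: a bar 270 mm long, 58 mm wide, its flat top 12 mm above the table; seats are 62 mm apart in a row. Origin at the seat's centre on the rail's top surface; x axis along the rail, away from the orange stop (12 mm thick, rising 10 mm above the rail's top, its inner face 42 mm from the first seat's centre); z up.
- bottle_center (a point): Bystander: small blue plastic bottle with a white cap, 36 mm across, 75 mm high, standing loose on the table. The point is on its axis, 37.5 mm up.
- jar_center (a point): Bystander: small white jar with a black lid, 32 mm across, 30 mm high, standing loose on the table. The point is on its axis, 15 mm up.

How it is judged:
By the outcome, as a careful person would: the job done as asked, in the order asked, and still so for the second after the job is handed in, with the robot touching nothing.
It also fails if it takes over 120 s, if anything falls off the work surface, if the arm or the gripper's body presses on something with over 40 N, if the wrist force passes 120 N, or if a joint passes its speed limit or range.

## Working session

There is one attempt and no reset: what is moved stays moved. The work goes in short steps, each a Python script; the robot and the scene stay as the last script left them, time stands still between calls to the robot, and variables do not carry over. Pictures are saved under pics/ and viewed, and the job is handed in when it is done.

```bash
ls; mkdir -p pics; python3 - <<'E'
from station import env,kin,imaging,order
import cv2,numpy as np
for n in ("top","side"):
    p,d=imaging.read_camera(n); cv2.imwrite(f"pics/{n}0.png",p[:,:,::-1]); np.save(f"pics/{n}0.npy",d)
    print(n,imaging.camera_params(n))
print(env.get_clock(),env.get_ee_rot(),env.get_eef_pos(),env.grip_depth)
E
```

```text
pics
top {'fx': 471.3151739608541, 'fy': 471.3151739608541, 'cx': 319.0372537199933, 'cy': 197.56205258018616, 'eye': array([0.42391377, 0.0032341 , 1.05041133]), 'orientation': array([-0.04518389,  0.70679961, -0.70410121,  0.05132461])}
side {'fx': 485.1266284949551, 'fy': 485.1266284949551, 'cx': 318.1374587100545, 'cy': 200.76561358739949, 'eye': array([0.49366711, 0.81956359, 0.80325475]), 'orientation': array([ 0.02245329, -0.02654572,  0.90760806, -0.41837637])}
0.1 [ 0.55580736 -0.55486288  0.43822142 -0.43722688] [ 0.12842709 -0.53430416  0.20443962] 0.0188
```

View pics/top0.png

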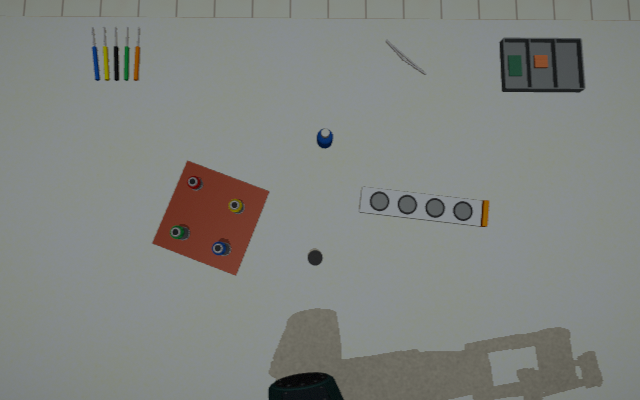

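View pics/side0.png

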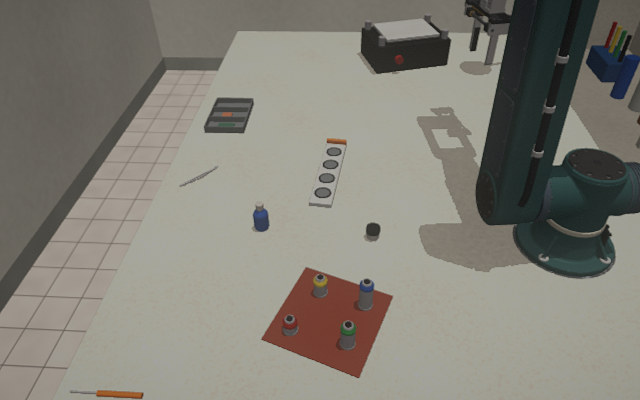

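```bash
cat > h.py <<'E'
from station import env,kin,imaging,order
import cv2,numpy as np
from scipy.spatial.transform import Rotation as R
def rot(q): return R.from_quat([q[1],q[2],q[3],q[0]])
def cloud(n,d):
    c=imaging.camera_params(n); v,u=np.indices(d.shape)
    P=np.stack([(u-c['cx'])/c['fx']*d,(v-c['cy'])/c['fy']*d,d],-1)
    return P@rot(c['orientation']).as_matrix().T+c['eye']
def ray(n,uv,z):
    c=imaging.camera_params(n)
    r=rot(c['orientation']).apply([(uv[0]-c['cx'])/c['fx'],(uv[1]-c['cy'])/c['fy'],1])
    return c['eye']+r*(z-c['eye'][2])/r[2]
def proj(n,P):
    c=imaging.camera_params(n); p=rot(c['orientation']).inv().apply(np.asarray(P)-c['eye'])
    return np.array([c['cx']+c['fx']*p[...,0]/p[...,2],c['cy']+c['fy']*p[...,1]/p[...,2]])
L=dict(red=.036,yellow=.048,green=.060,blue=.072)
E
python3 - <<'E'
from h import *
for n in ("top","side"):
    p,d=imaging.read_camera(n); P=cloud(n,d)
    for q in ["red_center","yellow_center","green_center","blue_center","seat1","seat2","seat3","seat4","bottle_center","jar_center"]:
        for m in imaging.masks_of(n,q)[:4 if q=='seat1' else 1]:
            X=P[m['pixels']&(d>0)]; c=m['centre']
            zt=X[:,2].max(); T=X[X[:,2]>zt-.004]
            extra=''
            k=q.split('_')[0]
            if k in L:
                h=.003+L[k]
                T=X[abs(X[:,2]-h)<.003]; extra='' if len(T)==0 else (T.mean(0).round(4),len(T))
            if 'seat' in q: extra=('ray',ray(n,c,.012).round(4))
            print(n,q,round(m['p'],2),np.round(c,1),m['pixels'].sum(),'med',np.median(X,0).round(4),'zmax',zt.round(4),extra)
E
```

```text
top red_center 0.5 [194.8 184.2] 177 med [0.5947 0.2638 0.0341] zmax 0.0442 (array([0.597 , 0.2679, 0.0388]), 65)
top yellow_center 0.59 [235.7 205.4] 183 med [0.5426 0.1713 0.0473] zmax 0.0571 (array([0.5445, 0.1741, 0.0506]), 73)
top green_center 0.56 [179.  232.5] 257 med [0.4857 0.2887 0.0551] zmax 0.0671 (array([0.4867, 0.2933, 0.0632]), 77)
top blue_center 0.53 [221.7 249.3] 207 med [0.4524 0.1962 0.0705] zmax 0.08 (array([0.4524, 0.2026, 0.0749]), 79)
top seat1 0.83 [460.  211.4] 297 med [ 0.5398 -0.3249  0.0142] zmax 0.0196 ('ray', array([ 0.537 , -0.3188,  0.012 ]))
top seat1 0.8 [434.8 211.1] 287 med [ 0.5443 -0.2625  0.0141] zmax 0.0188 ('ray', array([ 0.5375, -0.2627,  0.012 ]))
top seat1 0.69 [195.6 182.2] 196 med [0.5953 0.2654 0.0339] zmax 0.0442 ('ray', array([0.6   , 0.2697, 0.012 ]))
top seat1 0.67 [408.7 204.2] 305 med [ 0.5529 -0.2033  0.0136] zmax 0.0188 ('ray', array([ 0.5526, -0.205 ,  0.012 ]))
top seat2 0.83 [460.  211.4] 297 med [ 0.5398 -0.3249  0.0142] zmax 0.0196 ('ray', array([ 0.537 , -0.3188,  0.012 ]))
top seat3 0.83 [460.  211.4] 297 med [ 0.5398 -0.
[... 919 characters left out ...]
] zmax 0.0167 ('ray', array([ 0.5518, -0.3234,  0.012 ]))
side seat1 0.44 [320.7 195.4] 136 med [ 0.5624 -0.1379  0.0131] zmax 0.0163 ('ray', array([ 0.5653, -0.1263,  0.012 ]))
side seat2 0.69 [326.4 172.7] 130 med [ 0.5545 -0.1997  0.013 ] zmax 0.0187 ('ray', array([ 0.556 , -0.2223,  0.012 ]))
side seat3 0.69 [326.4 172.7] 130 med [ 0.5545 -0.1997  0.013 ] zmax 0.0187 ('ray', array([ 0.556 , -0.2223,  0.012 ]))
side seat4 0.69 [326.4 172.7] 130 med [ 0.5545 -0.1997  0.013 ] zmax 0.0187 ('ray', array([ 0.556 , -0.2223,  0.012 ]))
side bottle_center 0.73 [263.1 220.8] 385 med [ 0.6972 -0.006   0.0403] zmax 0.0788 
side jar_center 0.56 [371.9 230.1] 214 med [0.4378 0.013  0.0279] zmax 0.0347
```

```bash
python3 - <<'E'
from h import *
for n,(a,b,c,dd) in dict(top=((150,160,105,125),(350,180,145,50)),).items() and [("top",((150,160,105,125),(350,180,145,50))[0:1][0]+()) ] and []: pass
out=[]
for n,boxes in dict(top=[(150,155,125,125),(350,175,150,60)],side=[(262,265,135,110),(300,130,60,80)]).items():
    p=cv2.imread(f"pics/{n}0.png")
    for i,(x,y,w,h) in enumerate(boxes):
        s=5 if i or 1 else 5
        cv2.imwrite(f"pics/z_{n}{i}.png",cv2.resize(p[y:y+h,x:x+w],None,fx=5,fy=5,interpolation=cv2.INTER_NEAREST)[:600,:800])
# seats
for n,(x,y,w,h) in dict(top=(350,175,150,60),side=(300,130,60,80)).items():
    p=cv2.imread(f"pics/{n}0.png"); g=cv2.cvtColor(p,6)[y:y+h,x:x+w]
    G=cv2.resize(g,None,fx=8,fy=8,interpolation=cv2.INTER_CUBIC)
    _,B=cv2.threshold(G,0,255,cv2.THRESH_OTSU|1)
    cs,_=cv2.findContours(B,cv2.RETR_EXTERNAL,cv2.CHAIN_APPROX_NONE)
    for c in cs:
        if len(c)<60: continue
        e=cv2.fitEllipse(c); u=(np.array(e[0])+.5)/8-.5+[x,y]
        print(n,u.round(2),np.round(np.array(e[1])/8,1),ray(n,u,.012).round(4))
E
```

```text
top [471.9  225.03] [1.  5.4] [ 0.5068 -0.344   0.012 ]
top [463.18 224.03] [1.  6.3] [ 0.5089 -0.3248  0.012 ]
top [454.9  223.02] [0.9 6.5] [ 0.5111 -0.3065  0.012 ]
top [446.06 222.02] [1.  6.4] [ 0.5133 -0.2869  0.012 ]
top [437.69 221.02] [0.9 7.3] [ 0.5154 -0.2684  0.012 ]
top [429.18 220.01] [1.  6.7] [ 0.5176 -0.2496  0.012 ]
top [420.71 219.02] [0.9 7.4] [ 0.5197 -0.2309  0.012 ]
top [412.13 218.01] [0.9 6.7] [ 0.5219 -0.2119  0.012 ]
top [403.74 217.02] [0.9 7.2] [ 0.524  -0.1933  0.012 ]
top [395.08 216.02] [1.  6.1] [ 0.5261 -0.1742  0.012 ]
top [386.69 215.02] [0.9 7. ] [ 0.5283 -0.1556  0.012 ]
top [378.08 214.02] [1.  6.1] [ 0.5304 -0.1365  0.012 ]
top [369.58 213.02] [0.9 6.4] [ 0.5326 -0.1177  0.012 ]
top [361.29 212.02] [1.  5.3] [ 0.5347 -0.0993  0.012 ]
top [359.15 205.92] [1.1 4.5] [ 0.5483 -0.0947  0.012 ]
top [462.4  210.61] [19.7 20.3] [ 0.5388 -0.3242  0.012 ]
top [483.89 213.91] [ 8.1 36.3] [ 0.5316 -0.3717  0.012 ]
top [434.63 207.46] [19.7 20.3] [ 0.5456 -0.2626  0.012 ]
top [406.86 204.13] [19.6 20.1] [ 0.5528 -0.2009  0.012 ]
top [379.03 200.85] [19.8 20.1] [ 0.5599 -0.1391  0.012 ]
side [320.56 204.96] [ 3.3 33.6] [ 0.5633 -0.0892  0.012 ]
side [322.35 192.29] [11.2 17.4] [ 0.5619 -0.1389  0.012 ]
side [326.35 177.72] [10.4 16.8] [ 0.5549 -0.2002  0.012 ]
side [330.1  164.04] [ 9.8 16.2] [ 0.5479 -0.2621  0.012 ]
side [333.52 151.33] [ 9.2 15.6] [ 0.5411 -0.3237  0.012 ]
side [337.27 141.54] [ 5.5 26.2] [ 0.5323 -0.3742  0.012 ]
```

View pics/z_top0.png

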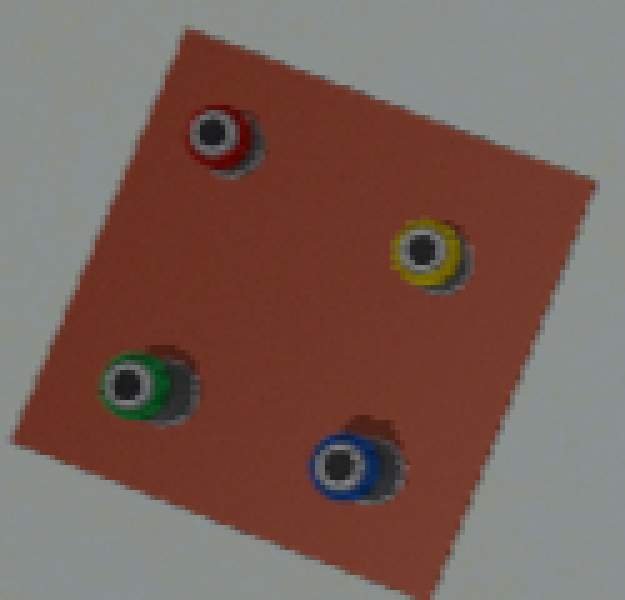

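View pics/z_side0.png

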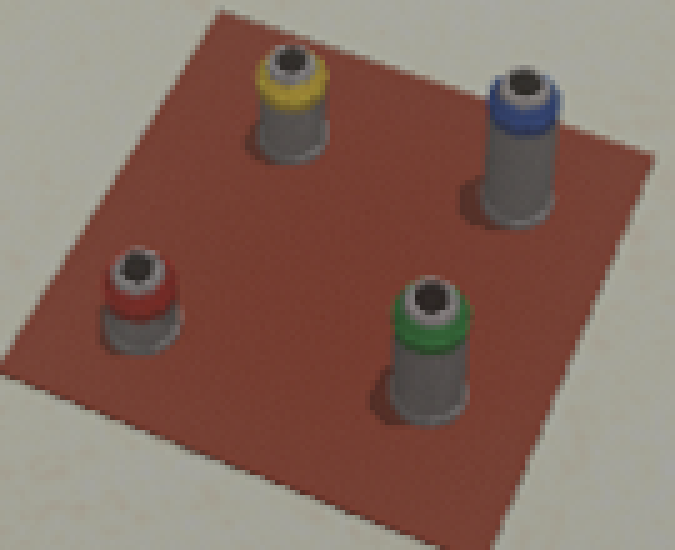

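```bash
cat >> h.py <<'E'
def lens(n,g,uv0,h):
    x,y=np.round(uv0).astype(int)-6
    w=cv2.resize(g[y:y+13,x:x+13],None,fx=8,fy=8,interpolation=cv2.INTER_CUBIC)
    k,lab,st,ce=cv2.connectedComponentsWithStats((w<w[44:60,44:60].min()+35).astype(np.uint8))
    j=lab[40:64,40:64]; j=np.bincount(j[j>0]).argmax()
    u=(ce[j]+.5)/8-.5+[x,y]
    return u,st[j,4]/64,ray(n,u,h)
S={1:[.53995,-.32395],2:[.54675,-.26235],3:[.55385,-.20055],4:[.5609,-.1390]}
E
python3 - <<'E'
from h import *
guess=dict(top=dict(red=(192.3,181.3),yellow=(234,204.8),green=(175.3,232),blue=(217.8,248)),
 side=dict(red=(289.3,318),yellow=(320,276.8),green=(348,324.3),blue=(366.7,281)))
for n in guess:
    g=cv2.imread(f"pics/{n}0.png",0)
    for k in L: u,a,X=lens(n,g,guess[n][k],.003+L[k]); print(n,k,u.round(2),a,X.round(4))
    d=np.load(f"pics/{n}0.npy");P=cloud(n,d)
    M=(abs(P[...,0]-.52)<.13)&(abs(P[...,1]-.23)<.13)&(abs(P[...,2]-.003)<.003); print('mat z',np.median(P[M],0))
from itertools import combinations
Sx=np.array([S[i] for i in (1,2,3,4)]); print(np.diff(Sx,axis=0),np.linalg.norm(np.diff(Sx,axis=0),axis=1))
E
```

```text
top red [191.97 181.02] 21.765625 [0.598  0.2707 0.039 ]
top yellow [233.97 204.55] 23.5625 [0.5455 0.1761 0.051 ]
top green [174.91 231.57] 24.5 [0.4866 0.2956 0.063 ]
top blue [217.31 247.65] 25.375 [0.4532 0.2037 0.075 ]
mat z [0.52060519 0.22947743 0.00272221]
side red [288.99 318.03] 28.578125 [0.6001 0.2705 0.039 ]
side yellow [319.84 276.59] 19.3125 [0.5474 0.1758 0.051 ]
side green [347.84 324.1 ] 31.296875 [0.4888 0.2952 0.063 ]
side blue [366.56 281.2 ] 23.09375 [0.4548 0.2033 0.075 ]
mat z [0.5223387  0.25328382 0.00278105]
[[0.0068  0.0616 ]
 [0.0071  0.0618 ]
 [0.00705 0.06155]] [0.06197419 0.06220651 0.06195244]
```

```bash
cat >> h.py <<'E'
r=np.array([S[4][0]-S[1][0],S[4][1]-S[1][1],0]);r/=np.linalg.norm(r)
def Q(s):
    x=s*np.array([r[1],-r[0],0]); y=np.array([0,0,-1.]); z=np.cross(x,y)
    q=R.from_matrix(np.stack([x,y,z],1)).as_quat(); return np.array([q[3],*q[:3]])
O=dict(red=(.5991,.2706),yellow=(.5465,.1760),green=(.4877,.2954),blue=(.4540,.2035))
E
python3 - <<'E'
from h import *
print(env.get_clock(),rot(env.get_ee_rot()).as_matrix().round(3))
for s in (1,-1):
    for k,(x,y) in list(O.items())+list(S.items()):
        for z in (.009,.13): 
            q=kin.ik([x,y,z],Q(s)); print(s,k,z,None if q is None else np.round(q,2))
E
```

```text
1.2 [[ 0.234  0.     0.972]
 [-0.972 -0.     0.234]
 [ 0.    -1.     0.   ]]
1 red 0.009 [ 0.34  0.43  1.35 -0.    1.36  0.45]
1 red 0.13 [ 0.34  0.35  1.21 -0.    1.58  0.45]
1 yellow 0.009 [ 0.21  0.26  1.57 -0.    1.31  0.33]
1 yellow 0.13 [ 0.21  0.17  1.43 -0.    1.54  0.33]
1 green 0.009 [ 0.45  0.25  1.58 -0.    1.31  0.56]
1 green 0.13 [ 0.45  0.16  1.44 -0.    1.54  0.56]
1 blue 0.009 [ 0.31  0.1   1.76 -0.    1.28  0.42]
1 blue 0.13 [ 0.31 -0.    1.61 -0.    1.53  0.42]
1 1 0.009 [-0.63  0.37  1.43 -0.    1.34 -0.52]
1 1 0.13 [-0.63  0.29  1.29 -0.    1.57 -0.52]
1 2 0.009 [-0.54  0.32  1.49 -0.    1.33 -0.43]
1 2 0.13 [-0.54  0.24  1.35 -0.    1.56 -0.43]
1 3 0.009 [-0.44  0.29  1.54 -0.    1.32 -0.33]
1 3 0.13 [-0.44  0.2   1.39 -0.    1.55 -0.33]
1 4 0.009 [-0.34  0.27  1.57 -0.    1.31 -0.23]
1 4 0.13 [-0.34  0.18  1.42 -0.    1.54 -0.23]
-1 red 0.009 None
-1 red 0.13 None
-1 yellow 0.009 None
-1 yellow 0.13 None
-1 green 0.009 None
-1 green 0.13 None
-1 blue 0.009 None
-1 blue 0.13 None
-1 1 0.009 None
-1 1 0.13 None
-1 2 0.009 None
-1 2 0.13 None
-1 3 0.009 None
-1 3 0.13 None
-1 4 0.009 None
-1 4 0.13 None
```

```bash
cat >> h.py <<'E'
HZ=.13
def pick(k,dz=.006,N=30):
    x,y=O[k]
    env.goto([x,y,HZ],Q(1)); 
    env.servo_line([x,y,.04],max_speed=.15)
    t=env.servo_line([x,y,.003+dz],max_speed=.05,threshold=6)
    p0=env.get_eef_pos(); env.grab(N); p=env.get_eef_pos()
    print(k,'touch',t,'before',p0.round(4),'grabbed',p.round(4),'w',round(env.get_width(),4),'F',np.round(env.get_force(),2))
    env.servo_line([p[0],p[1],HZ],max_speed=.12)
    print(' lifted w',round(env.get_width(),4),'F',np.round(env.get_force(),2),'t',env.get_clock())
E
python3 - <<'E'
from h import *
env.servo_line([*env.get_eef_pos()[:2],.21]); print(env.get_eef_pos())
pick('red')
p,d=imaging.read_camera('side'); cv2.imwrite("pics/r1.png",p[:,:,::-1])
E
```

```text
[ 0.12854616 -0.53510965  0.21066868]
red touch False before [0.5992 0.2706 0.009 ] grabbed [0.599  0.2706 0.009 ] w 0.0273 F [ 0.42 -0.08 -0.37]
 lifted w 0.027 F [-0.81  0.23 -1.42] t 8.4333
```

View pics/r1.png

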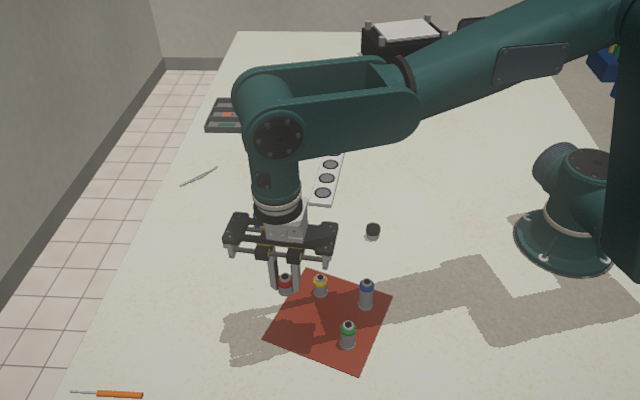

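The red objective is held upright between the fingers at about (286,284) and is off the mat. The other three haven't moved.

```bash
cat >> h.py <<'E'
def place(i,dz=.006,off=(0,0)):
    x,y=np.array(S[i])+off
    env.servo_line([x,y,HZ],max_speed=.2)
    zc=.012+dz
    env.servo_line([x,y,zc+.006],max_speed=.12); env.dwell(.2)
    F0=env.get_force()
    t=env.servo_line([x,y,zc-.0015],max_speed=.012,threshold=3)
    p=env.get_eef_pos(); print('place',i,'touch',t,p.round(4),'dF',(env.get_force()-F0).round(2),'w',round(env.get_width(),4))
    env.open_jaws(); env.dwell(.2)
    env.servo_line([p[0],p[1],HZ],max_speed=.12); print(' t',env.get_clock())
E
python3 - <<'E'
from h import *
place(1)
env.goto([.454,.2035,HZ+.02],Q(1))
for n in ('top','side'):
    p,d=imaging.read_camera(n); cv2.imwrite(f"pics/{n}2.png",p[:,:,::-1]); np.save(f"pics/{n}2.npy",d)
    g=cv2.cvtColor(p,cv2.COLOR_RGB2GRAY)
    u0=proj(n,[*S[1],.048]); print(n,u0.round(1),[np.round(v,4) for v in lens(n,g,u0,.048)])
    x,y=np.round(u0).astype(int)-30; cv2.imwrite(f"pics/z2{n}.png",cv2.resize(p[y:y+60,x:x+60,::-1],None,fx=8,fy=8,interpolation=0))
E
```

```text
place 1 touch True [ 0.5399 -0.3239  0.0179] dF [ 0.1  -0.43  5.14] w 0.0275
 t 15.775
top [467.5 208.3] [array([467.6996, 208.0917]), np.float64(23.4062), array([ 0.5403, -0.3244,  0.048 ])]
side [334.  140.7] [array([332.8059, 140.6149]), np.float64(5.5938), array([ 0.5433, -0.3241,  0.048 ])]
```

```bash
python3 -c "
import cv2,numpy as np
cv2.imwrite('pics/c2.png',cv2.resize(np.hstack([cv2.imread('pics/z2top.png'),cv2.imread('pics/z2side.png')]),(800,400)))"
```

```text
(no output)
```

View pics/c2.png

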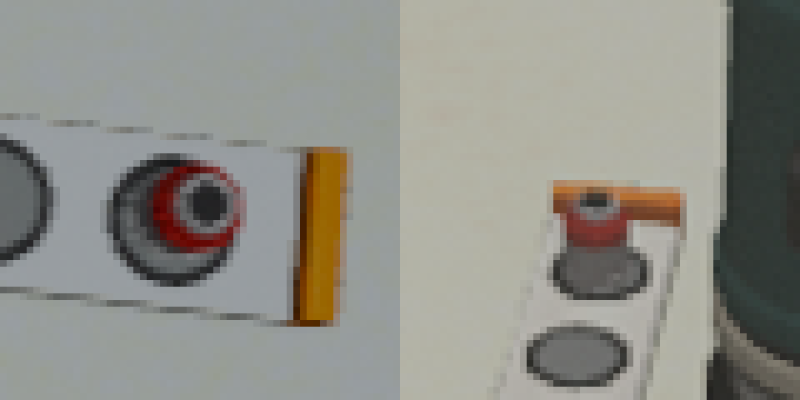

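Red is standing upright in seat 1. Both cameras put it about 1.7 mm too far in +x, the same amount in each. I'll correct the remaining placements by that.

```bash
sed -i 's/^def pick(k,dz=.006,N=30):/&\n    O[k]=(O[k][0]-.0012,O[k][1])/' h.py
cat >> h.py <<'E'
def check(tag,done):
    out=[]
    Ss=dict(top={1:(.5388,-.3242),2:(.5456,-.2626),3:(.5528,-.2009),4:(.5599,-.1391)},side={1:(.5411,-.3237),2:(.5479,-.2621),3:(.5549,-.2002),4:(.5619,-.1389)})
    for n in ('top','side'):
        p,d=imaging.read_camera(n); g=cv2.cvtColor(p,cv2.COLOR_RGB2GRAY); cv2.imwrite(f"pics/{n}{tag}.png",p[:,:,::-1])
        for i,k in done.items():
            h=.012+L[k]; u,a,X=lens(n,g,proj(n,[*S[i],h]),h)
            print(n,k,i,'area',a,'err mm',((X[:2]-Ss[n][i])*1e3).round(1))
        x,y=np.round(proj(n,[.552,-.23,.03])).astype(int)-[75,50]
        out.append(cv2.resize(p[y:y+100,x:x+150,::-1],None,fx=4,fy=4,interpolation=0)[:,100:500])
    cv2.imwrite(f"pics/c{tag}.png",np.hstack(out))
E
python3 - <<'E'
from h import *
pick('yellow'); place(2,off=(-.0017,0)); env.goto([*O['green'],HZ+.02],Q(1)); check('3',{1:'red',2:'yellow'})
E
```

```text
yellow touch False before [0.5454 0.176  0.009 ] grabbed [0.5453 0.176  0.009 ] w 0.0277 F [ 0.24 -0.07 -0.12]
 lifted w 0.0274 F [-0.23 -0.   -0.87] t 21.9917
place 2 touch True [ 0.545  -0.2623  0.018 ] dF [0.66 1.16 4.05] w 0.0274
 t 28.475
top red 1 area 23.625 err mm [ 1.5 -0.2]
top yellow 2 area 21.34375 err mm [0.1 0.1]
side red 1 area 169.0 err mm [-1.3  1.4]
side yellow 2 area 153.265625 err mm [-4.1  1.1]
```

View pics/c3.png

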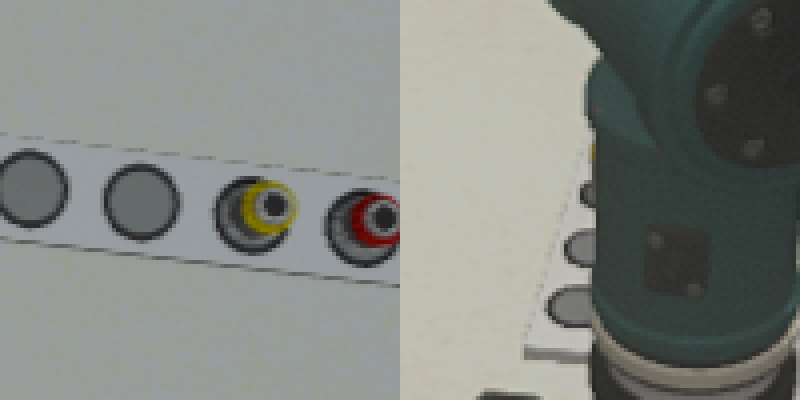

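Yellow sits within about 0.2 mm of the middle of seat 2 in the top view. The arm blocks the side camera in this pose. Green and blue are next.

```bash

python3 - <<'E'
from h import *
pick('green'); place(3,off=(-.0017,0)); pick('blue'); place(4,off=(-.0017,0)); env.goto([.42,.1,HZ+.1],Q(1)); check('4',{1:'red',2:'yellow',3:'green',4:'blue'})
E
```

```text
green touch False before [0.4866 0.2954 0.009 ] grabbed [0.4865 0.2954 0.009 ] w 0.0273 F [ 0.01  0.1  -0.36]
 lifted w 0.0275 F [ 0.31 -0.22 -1.75] t 34.55
place 3 touch True [ 0.552  -0.2005  0.018 ] dF [-1.67  0.11  3.59] w 0.0277
 t 41.3417
blue touch False before [0.4529 0.2036 0.009 ] grabbed [0.4527 0.2035 0.009 ] w 0.0275 F [ 0.42 -0.28 -0.02]
 lifted w 0.0277 F [-0.6  -0.66 -2.44] t 46.5833
place 4 touch True [ 0.5591 -0.139   0.018 ] dF [-0.87  0.52  5.14] w 0.0274
 t 52.675
top red 1 area 23.84375 err mm [ 1.5 -0.2]
top yellow 2 area 21.75 err mm [0.1 0.1]
top green 3 area 23.0 err mm [-0.1  0.3]
top blue 4 area 22.34375 err mm [-0.2  0. ]
side red 1 area 6.359375 err mm [ 2.2 -0.5]
side yellow 2 area 41.046875 err mm [ -5.6 -15. ]
side green 3 area 9.390625 err mm [-0.3 -1.1]
side blue 4 area 28.4375 err mm [ -3.5 -10. ]
```

View pics/c4.png

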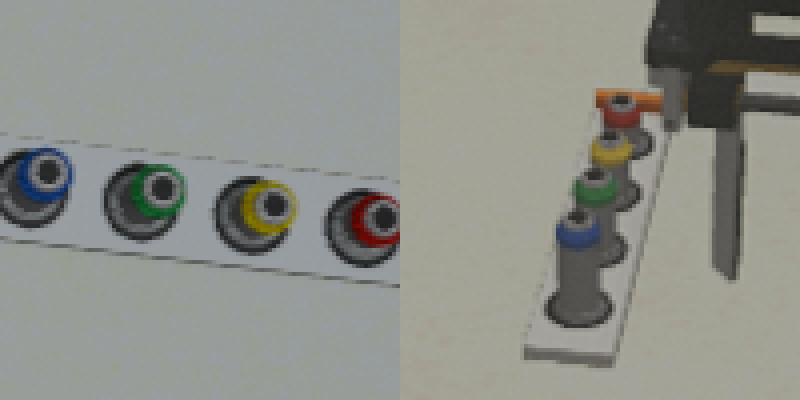

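View pics/side4.png

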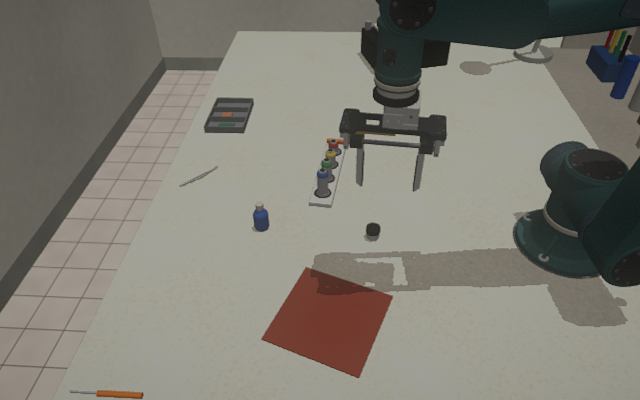

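Order from the orange stop is red, yellow, green, blue, and all four are upright and released. In the side view the bottle (261,220) and jar (373,230) are where they were. Red is about 1.7 mm off centre, well inside the 7 mm of margin around its foot, so I'm leaving it rather than gripping it again.

```bash

python3 - <<'E'
from h import *
print(env.get_clock()); order.finish_job()
E
```

```text
53.9083
the job is handed in; nothing more can be done
```

All four objectives are standing upright and released on the lens rail. From the orange stop the order is red, yellow, green, blue. I handed the job in at 53.9 s, and it gives no verdict.

- **Placing:** each objective was lowered slowly until it touched its seat, with 4–5 N showing at contact, and then let go. None tipped or dropped.
- **Centring:** in the last top view, yellow, green and blue are within about 0.3 mm of their seat centres. Red is about 1.5 mm off in that view and about 2 mm off in the side view. It went down before I had corrected for a camera offset, and I left it because its foot is well inside the seat.
- **Bystanders:** the bottle and jar show at the same pixels in the side view as at the start.
- **Checks that failed:** the side camera gave no usable position for yellow and blue. The dark area it picked out was larger than the lens, so their positions rest on the top view. In the side picture both look upright and on their seats. For green, the side view read about 1.1 mm off along the rail, from only a few pixels.

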